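# Free the seized stopper of a reagent bottle

## Robot

A 7-joint arm with a two-finger parallel gripper is mounted at the origin on a cart in front of the work surface, level with it; the furniture and walls round the work are solid. World frame = base frame: x ahead of the robot, y to its left, z up, the work surface at z = 0. Lengths are in m, angles in rad, forces in N, time in s.
With the tool pointing down it reaches from about 0.4 to 0.875 m from the base axis. Payload 19.3 kg.
Tool frame: the origin (TCP) lies at the very end of the fingers, on their centre line; the grasp point (between the pads) lies 19 mm behind it; z points along the fingers, y is the line along which they close (so a half turn about z gives the same grasp; the last joint's range is limited). The gripper opens to 85 mm and grips with 20 to 120 N. Pads are 22 mm wide; open, the fingers measure 114 mm over their backs; the gripper's body (76 mm by 85 mm) begins 54 mm behind the grasp point. The pads swing forward as they close: fully open they stand 13 mm farther back than shut.
Start: joints at [-1.255, 0.521, -0.036, 1.599, 0.021, 1.021, -0.113], TCP at [0.235, 0.579, 0.191] pointing down, gripper open.
Joint ranges: [-2.91, 2.91], [-0.3, 2.13], [-1.5, 1.42], [0.17, 2.43], [-1.26, 4.41], [0.16, 1.93], [-2.52, 2.52]. Speed limits (rad/s): [1.89, 1.89, 2.39, 2.39, 3.01, 3.01, 3.01].

## Interface

Orientations are given as a 3x3 rotation matrix whose columns are the frame's x, y, z axes.
In Python, from workcell import telemetry, grab_frame, r gives the robot as it stands.
- The arm moves only by the tool send_rows, never from a script. Its argument "moves" is one flat list of numbers, 7 for each row, row after row: the shift along the tool's x, y, z in m, then the turn, a rotation vector about the tool's x, y, z in degrees, then the opening, from 0 (shut) to 1 (fully open). In form: [dx, dy, dz, wx, wy, wz, hand, dx, dy, dz, wx, wy, wz, hand, ...]. A call has 1 to 10 rows; each row is the pose to reach, as a shift and turn from the pose commanded when the call began, along the tool's axes at that moment; what a row does not reach only later rows make up. A row lasts 1/12 s, in which the tool goes at most 41.7 mm and 7.16 degrees, less where a joint would pass 70% of its speed; a pose out of reach is approached as far as the arm can. A call with a gripper value outside its range is refused whole. The fingers move at their own pace and stop on an object; "squeeze" is the grip in N (left out, the last holds). Time passes only in rows, so rows that repeat a pose let the fingers close. It gives the time, the measured TCP pose, the force, the opening and the grip force at its end, in the units of the state.
- telemetry.observe(): the state, without advancing time (a new reading comes with each control period).
- grab_frame(name): name is "side" or "top"; returns a dict with "color" (420x560x3 uint8, red, green, blue), "fx", "fy", "cx", "cy" (pixels), "extrinsics" (4x4, takes a point from camera to world coordinates). Camera axes: x right, y down, z forward; pixel columns grow to the right and rows downward; lengths in m; the calibration is good to about 2 mm. A picture is of the moment at which its call begins. There is no depth.
- r.sign_off(): hands the job in; it is judged then, once.
The state is a dict: "time": time; "qpos": joint angles; "dq": joint speeds; "joint_torque": joint torques, N m; "position": TCP position; "tool_rot": TCP orientation; "wrist_force": force on the tool from outside, world axes, zero at the start; "wrist_torque": the same for the moment, N m; "width": finger opening in m; "grip_force": force on a finger pad.
Only numpy, scipy, OpenCV 4.12 (cv2) and the standard library are available. Lean on these libraries where they do the work, as an engineer would, in place of code of your own. Each camera call takes 0.05 s, during which the arm holds its last target. There are 200 camera calls.

## Task

The stopper with the flat upright thumb grip has seized in its bottle; the other bottle, with the ball knob, is not wanted. Grip the thumb grip and work the stopper out by twisting it back and forth while easing it upward, keeping the bottle seated in its holder (a straight pull only brings the bottle up with it). Then stand the stopper upright on its foot in the empty steel tray and let go.

Things in the scene. Friction and masses are not known exactly. Their poses are not given: they have to be found in the camera images.
- stopper_grip (a point): Centre of the seized stopper's thumb grip: a flat upright white plate 36 mm long (own x), 14 mm thick (own y), from 23 mm below this point to 17 mm above it, z up. Grip it firmly (about 40 N) from above, fingers closing along own y. Below the plate is a round flange 42 mm across, its top 23 mm below this point. Turning takes about 0.3 to 0.5 N m; it can turn either way without a stop.
- stopper_foot (a point): Centre of the flat foot of the stopper's plug (28 mm across), 44 mm below the grip point; 60 g. The plug sits 16 mm deep in the bottle's neck and is clear once raised 16 mm. It holds against a straight pull (20 to 32 N); while it turns it comes out about 3 mm for each 60 degree swing if it is raised in step, so about six swings to and fro free it.
- bottle (a joint): How far the seized bottle is lifted in its holder, m: 0 home, up positive. Squat amber glass, 72 mm square, 86 mm tall, 0.9 kg, round neck, its lip 92 mm above the worktop. It stands in a grey holder 100 mm square, 24 mm high, fixed to the worktop, that keeps it from turning; only its weight holds it down.
- tray: Empty shallow steel tray fixed to the worktop, 120 mm (own x) by 140 mm (own y), rim 13 mm high, walls and floor 3 mm thick. Origin at the centre of its underside, z up.

How it is judged:
By the outcome, as a careful person would: the job done as asked, in the order asked, and still so for the second after the job is handed in, with the robot touching nothing.
It also fails if it takes over 56 s, if anything falls off the work surface, if the arm or the gripper's body presses on something with over 40 N, if the wrist force passes 120 N, or if a joint passes its speed limit or range.

## Working session

There is one attempt and no reset: what is moved stays moved. The work goes in short steps, Python scripts to look and compute and a tool call to move; the robot and the scene stay as the last step left them, time stands still between calls to the robot, and variables do not carry over. Pictures are saved under pics/ and viewed, at most 10 in all, crops included, and the job is handed in when it is done.

Besides the shell and the picture viewer there is one more tool, called as name(argument=value, ...) on one line, values as JSON. send_rows: Moves the arm, as the interface text tells. Its arguments: {"type":"object","properties":{"moves":{"type":"array","items":{"type":"number"}},"squeeze":{"type":"number"}},"required":["moves"]}

```bash
mkdir -p pics; python3 - <<'E'
from workcell import telemetry, grab_frame, r
import cv2,numpy as np
np.set_printoptions(precision=4,suppress=True)
for n in("side","top"):
    f=grab_frame(n); cv2.imwrite(f"pics/{n}0.png",f["color"][:,:,::-1]); print(n,f["fx"],f["fy"],f["cx"],f["cy"]); print(np.array(f["extrinsics"]))
s=telemetry.observe(); print(s["time"],s["position"],s["tool_rot"],s["width"])
E
```

```text
side 437.82807857390605 437.82807857390605 267.3790957261991 210.99768970632513
[[ 0.9994 -0.0039  0.0357  0.4479]
 [-0.0325 -0.5229  0.8518 -0.9671]
 [ 0.0154 -0.8524 -0.5227  0.7062]
 [ 0.      0.      0.      1.    ]]
top 378.9831157318946 378.9831157318946 276.51806533967306 202.8252039914173
[[-0.0193 -0.992   0.1247  0.3706]
 [-0.9997  0.0174 -0.0166  0.0052]
 [ 0.0143 -0.1249 -0.9921  0.9278]
 [ 0.      0.      0.      1.    ]]
0.1 [0.2351 0.5787 0.1908] [[-0.9265  0.3763 -0.0003]
 [ 0.3763  0.9265 -0.0009]
 [-0.0001 -0.001  -1.    ]] 0.08535782244276542
```

View pics/side0.png

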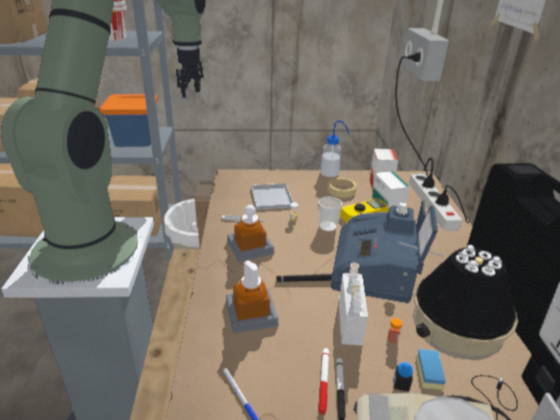

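View pics/top0.png

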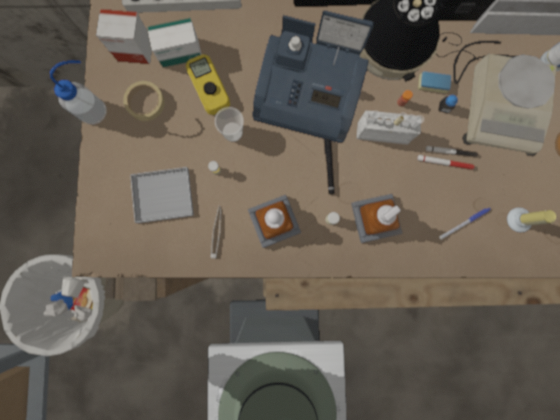

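The side view shows the flat-grip stopper at about (250,273), which is (388,213) in the top view. The ball-knob bottle is at (250,215) side and (274,217) top. The tray is at (271,196) side and (163,195) top. Next I'll zoom in on the grip in both views.

```bash
python3 - <<'E'
import cv2,numpy as np
a=cv2.imread("pics/side0.png")[255:335,215:295];b=cv2.imread("pics/top0.png")[175:255,345:425]
t=cv2.imread("pics/top0.png")[160:230,125:205]; t=cv2.resize(t,(80,80)) 
cv2.imwrite("pics/z.png",np.hstack([cv2.resize(i,(400,400),interpolation=cv2.INTER_CUBIC) for i in(a,b)]))
for n,(x0,y0,x1,y1) in {"side":(225,255,285,295),"top":(365,195,410,235)}.items():
    i=cv2.imread(f"pics/{n}0.png")[y0:y1,x0:x1]; h=cv2.cvtColor(i,cv2.COLOR_BGR2HSV)
    m=cv2.inRange(h,(0,0,150),(180,60,255)); c=max(cv2.findContours(m,0,2)[0],key=cv2.contourArea)
    print(n,cv2.contourArea(c),cv2.boundingRect(c),x0,y0,cv2.minAreaRect(c))
E
```

```text
side 366.5 (16, 5, 20, 28) 225 255 ((25.5, 18.5), (27.0, 19.0), 90.0)
top 222.5 (12, 11, 23, 18) 365 195 ((21.500003814697266, 16.999998092651367), (14.849242210388184, 21.920310974121094), 45.0)
```

View pics/z.png

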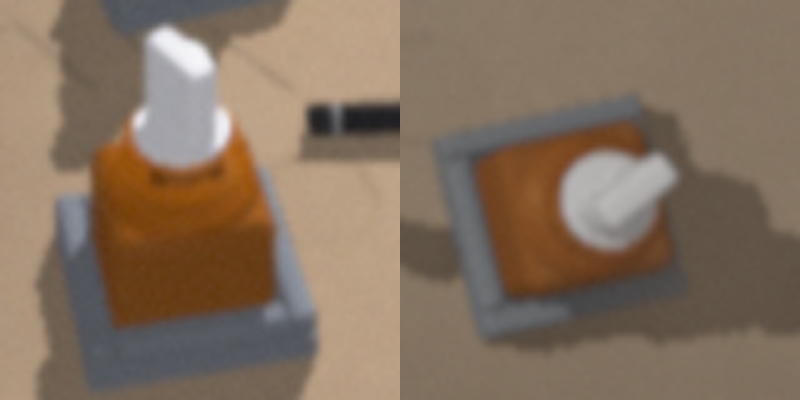

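The zoom (5x) shows the plate's top-face corners at about (655,153), (680,178), (622,226), (597,205) in the top crop and (148,38), (163,27), (213,52), (195,75) in the side crop. The flange centre is near (610,200) top and (182,130) side.

```bash
cat > h.py <<'E'
import numpy as np
C={"side":(437.828,267.379,210.998,np.array([[.9994,-.0039,.0357,.4479],[-.0325,-.5229,.8518,-.9671],[.0154,-.8524,-.5227,.7062]])),
"top":(378.983,276.518,202.825,np.array([[-.0193,-.992,.1247,.3706],[-.9997,.0174,-.0166,.0052],[.0143,-.1249,-.9921,.9278]]))}
def ray(n,p):
    f,cx,cy,E=C[n]; d=E[:,:3]@[(p[0]-cx)/f,(p[1]-cy)/f,1]; return E[:,3],d/np.linalg.norm(d)
def tri(ps,pt):
    A=np.zeros((3,3));b=np.zeros(3);R=[ray("side",ps),ray("top",pt)]
    for o,d in R: P=np.eye(3)-np.outer(d,d);A+=P;b+=P@o
    x=np.linalg.solve(A,b); return x,max(np.linalg.norm((np.eye(3)-np.outer(d,d))@(x-o)) for o,d in R)
def plane(n,p,z):
    o,d=ray(n,p); return o+d*(z-o[2])/d[2]
E
python3 - <<'E'
from h import *
import cv2
np.set_printoptions(precision=4,suppress=True)
print("top",tri((251.0,264.6),(392.7,213.1))); print("flange",tri((251.4,281),(387,215)))
k=np.array([(655,153),(680,178),(622,226),(597,205)])
w=[plane("top",(345+(u-400)/5,175+v/5),.138) for u,v in k]; w=np.array(w);print(w)
for i,j in((0,3),(1,2),(0,1),(3,2)): d=w[i]-w[j];print(np.linalg.norm(d),np.degrees(np.arctan2(d[1],d[0])))
s=np.array([(148,38),(163,27),(213,52),(195,75)]); w=np.array([plane("side",(215+u/5,255+v/5),.138) for u,v in s]);print(w)
for i,j in((3,0),(2,1),(0,1)): d=w[i]-w[j];print(np.linalg.norm(d),np.degrees(np.arctan2(d[1],d[0])))
i=cv2.imread("pics/top0.png")[160:230,120:205]
h=cv2.cvtColor(i,cv2.COLOR_BGR2HSV); print("tray hsv",h[35,43],"table",h[5,3])
m=cv2.inRange(h,(0,0,90),(180,30,255)); c=max(cv2.findContours(m,0,2)[0],key=cv2.contourArea); q=cv2.boxPoints(cv2.minAreaRect(c))+[120,160];print(q)
w=np.array([plane("top",p,.013) for p in q]);print("tray",w,w.mean(0),np.linalg.norm(w[0]-w[1]),np.linalg.norm(w[1]-w[2]))
i=cv2.imread("pics/side0.png")[178:218,240:305]
m=cv2.inRange(cv2.cvtColor(i,cv2.COLOR_BGR2HSV),(0,0,110),(180,40,255)); c=max(cv2.findContours(m,0,2)[0],key=cv2.contourArea); print("side tray",cv2.boundingRect(c),cv2.contourArea(c)); w=np.array([plane("side",p+[240,178],.013) for p in c[:,0]]);print(w.min(0),w.max(0),(w.min(0)+w.max(0))/2)
E
```

```text
top (array([ 0.4449, -0.2521,  0.1373]), np.float64(0.0010246104936393818))
flange (array([ 0.4453, -0.2532,  0.094 ]), np.float64(0.001353784211788389))
[[ 0.4596 -0.2598  0.138 ]
 [ 0.4488 -0.2697  0.138 ]
 [ 0.429  -0.2441  0.138 ]
 [ 0.438  -0.234   0.138 ]]
0.033584020849301156 -50.10136695299022
0.03241248681477171 -52.372413021948226
0.01466604401923493 42.7149859141671
0.013500803712395724 48.064336912620654
[[ 0.4326 -0.246   0.138 ]
 [ 0.4388 -0.2387  0.138 ]
 [ 0.4595 -0.2556  0.138 ]
 [ 0.452  -0.2704  0.138 ]]
0.031164032402038157 -51.53307901549207
0.02675519042204448 -39.25920494345997
0.00958108840882856 -130.2451745509467
tray hsv [ 30   2 145] table [ 16  65 137]
[[128.6    173.8   ]
 [187.4308 166.4462]
 [193.5692 215.5538]
 [134.7385 222.9077]]
tray [[0.5634 0.3498 0.013 ]
 [0.5794 0.2068 0.013 ]
 [0.4581 0.1908 0.013 ]
 [0.4429 0.3317 0.013 ]] [0.5109 0.2698 0.013 ] 0.14393268476970947 0.12232332969789295
side tray (0, 6, 58, 34) 1066.0
[0.413  0.1288 0.013 ] [0.5895 0.3364 0.013 ] [0.5013 0.2326 0.013 ]
```

send_rows(moves=[-0.39,-0.305,-0.06,0,0,0,1,-0.39,-0.305,-0.06,0,0,0,1,-0.39,-0.305,-0.06,0,0,0,1,-0.39,-0.305,-0.06,0,0,0,1,-0.39,-0.305,-0.06,0,0,0,1,-0.39,-0.305,-0.06,0,0,0,1,-0.39,-0.305,-0.06,0,0,0,1,-0.39,-0.305,-0.06,0,0,0,1,-0.39,-0.305,-0.06,0,0,0,1,-0.39,-0.305,-0.06,0,0,0,1], squeeze=40)

```text
time: 0.93
position: [0.4416, 0.2183, 0.2417]
tool_rot: [[-0.927, 0.376, -0.0], [0.376, 0.927, 0.0], [0.0, 0.0, -1.0]]
wrist_force: [0.8, 0.9, 0.7]
width: 0.0853
grip_force: 0.0
```

```bash
cat >> h.py <<'E'
def delta(target,ydeg):
    from workcell import telemetry
    s=telemetry.observe(); R=np.array(s["tool_rot"]); a=np.degrees(np.arctan2(R[1,1],R[0,1]))
    w=(ydeg-a+90)%180-90
    print("t %.2f pos"%s["time"],np.round(s["position"],4),"yaw %.1f"%a,"tool shift",np.round(R.T@(np.array(target)-s["position"]),4),"wz %.1f"%-w,"q",np.round(s["qpos"],2),"F",np.round(s["wrist_force"],1),"M",np.round(s["wrist_torque"],2),"w %.4f g %.1f"%(s["width"],s["grip_force"]))
E
python3 -c "
from h import *
delta((.4445,-.2525,.22),41)
print(tri((271.5,196.5),(162.5,195)))"
```

```text
t 0.93 pos [0.4416 0.2183 0.2417] yaw 67.9 tool shift [-0.1798 -0.4351  0.0217] wz 26.9 q [-0.66  0.25  0.1   1.88 -0.03  1.01  0.64] F [0.8 0.9 0.7] M [ 0.05 -0.02  0.06] w 0.0853 g 0.0
(array([0.51173727, 0.26947812, 0.00251763]), np.float64(0.0005559714909267511))
```

send_rows(moves=[-0.18,-0.435,0,0,0,27,1,-0.18,-0.435,0,0,0,27,1,-0.18,-0.435,0,0,0,27,1,-0.18,-0.435,0,0,0,27,1,-0.18,-0.435,0,0,0,27,1,-0.18,-0.435,0,0,0,27,1,-0.18,-0.435,0,0,0,27,1,-0.18,-0.435,0,0,0,27,1,-0.18,-0.435,0,0,0,27,1,-0.18,-0.435,0,0,0,27,1])

```text
time: 1.77
position: [0.4434, -0.1983, 0.2415]
tool_rot: [[-0.655, 0.756, 0.0], [0.756, 0.655, 0.0], [-0.0, 0.0, -1.0]]
wrist_force: [1.8, -0.5, -1.0]
width: 0.0855
grip_force: 0.0
```

send_rows(moves=[0,0,0,0,0,0,1,0,0,0,0,0,0,1])

```text
time: 1.93
position: [0.4432, -0.1984, 0.2411]
tool_rot: [[-0.652, 0.759, -0.001], [0.759, 0.652, -0.0], [0.0, -0.001, -1.0]]
wrist_force: [-0.5, 0.9, 0.4]
width: 0.0852
grip_force: 0.0
```

```bash
python3 -c "
from h import *
delta((.4445,-.2525,.16),41)"
```

```text
t 1.93 pos [ 0.4432 -0.1984  0.2411] yaw 40.7 tool shift [-0.0419 -0.0342  0.0812] wz -0.3 q [-0.06  0.26  0.44  1.91 -0.13  1.    1.15] F [-0.5  0.9  0.4] M [ 0.06 -0.02  0.03] w 0.0852 g 0.0
```

send_rows(moves=[-0.042,-0.034,0.02,0,0,0,1,-0.042,-0.034,0.04,0,0,0,1,-0.042,-0.034,0.06,0,0,0,1,-0.042,-0.034,0.081,0,0,0,1,-0.042,-0.034,0.081,0,0,0,1,-0.042,-0.034,0.081,0,0,0,1])

```text
time: 2.43
position: [0.4455, -0.2492, 0.1602]
tool_rot: [[-0.656, 0.755, -0.002], [0.755, 0.656, 0.001], [0.002, -0.001, -1.0]]
wrist_force: [0.4, 0.4, 0.9]
width: 0.0854
grip_force: 0.0
```

```bash
python3 -c "
from h import *
delta((.4445,-.2525,.105),41)
from workcell import grab_frame
import cv2
f=grab_frame('side')['color'][:,:,::-1][225:325,200:300]
g=grab_frame('top')['color'][:,:,::-1][165:265,340:440]
cv2.imwrite('pics/a.png',np.hstack([cv2.resize(i,(400,400),interpolation=cv2.INTER_CUBIC) for i in(f,g)]))"
```

```text
t 2.43 pos [ 0.4455 -0.2492  0.1602] yaw 41.0 tool shift [-0.0019 -0.0029  0.0552] wz -0.0 q [ 0.08  0.41  0.42  1.95 -0.22  0.83  1.33] F [0.4 0.4 0.9] M [ 0.   -0.02  0.05] w 0.0854 g 0.0
```

View pics/a.png

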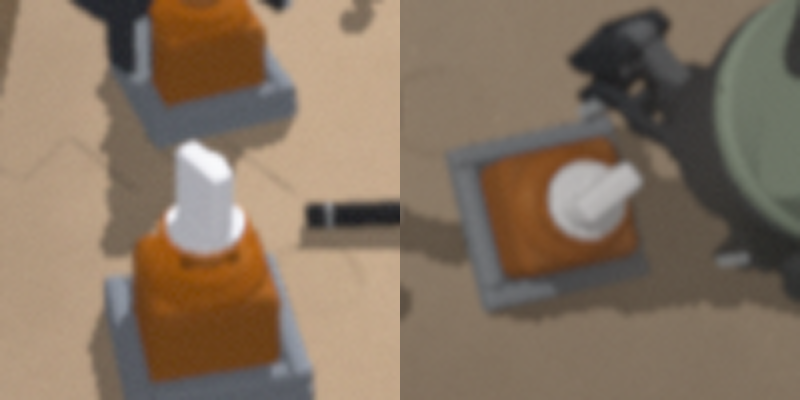

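Fingertips appear at about (231,241) in the side view and (387,178)/(423,230) in the top view. I'll check those against where the TCP should project.

```bash
python3 -c "
from h import *
def proj(n,p):
    f,cx,cy,E=C[n]; q=E[:,:3].T@(np.array(p)-E[:,3]); return np.round([f*q[0]/q[2]+cx,f*q[1]/q[2]+cy],1)
t=np.array([.4455,-.2492,.173]); d=np.array([.755,.656,0])
for n in C:
  print(n,[proj(n,t+k*d) for k in(-.05,0,.05)])
from workcell import grab_frame
import cv2
f=grab_frame('side');print(np.round(f['extrinsics'],4).tolist())
f=f['color'][:,:,::-1][125:325,150:350]
g=grab_frame('top'); print(np.round(g['extrinsics'],4).tolist());g=g['color'][:,:,::-1][105:305,300:500]
cv2.imwrite('pics/b.png',np.hstack([cv2.resize(i,(400,400),interpolation=cv2.INTER_CUBIC) for i in(f,g)]))"
```

```text
side [array([231.5, 260. ]), array([250.7, 249.9]), array([268.7, 240.4])]
top [array([414.3, 229. ]), array([396.9, 210.6]), array([379.6, 192.3])]
[[0.9994, -0.0039, 0.0357, 0.4479], [-0.0325, -0.5229, 0.8518, -0.9671], [0.0154, -0.8524, -0.5227, 0.7062], [0.0, 0.0, 0.0, 1.0]]
[[-0.0193, -0.992, 0.1247, 0.3706], [-0.9997, 0.0174, -0.0166, 0.0052], [0.0143, -0.1249, -0.9921, 0.9278], [0.0, 0.0, 0.0, 1.0]]
```

View pics/b.png

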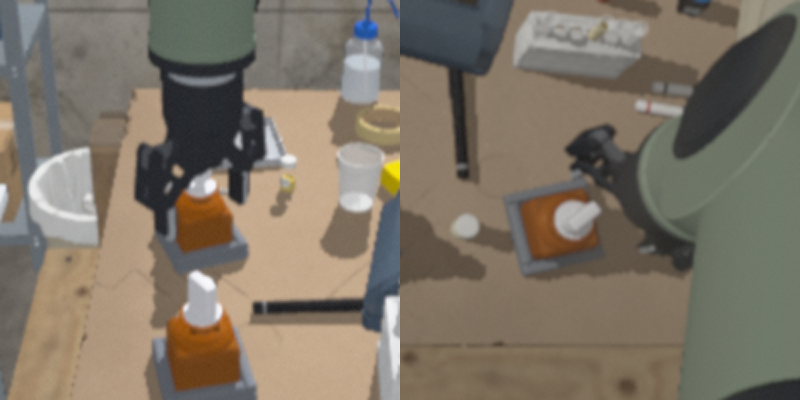

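The gripper is centred on the plate, but it looks higher than expected, so I'll check the tip height by triangulation.

```bash
python3 -c "
from h import *
def proj(n,p):
    f,cx,cy,E=C[n]; q=E[:,:3].T@(np.array(p)-E[:,3]); return np.round([f*q[0]/q[2]+cx,f*q[1]/q[2]+cy],1)
print('start tcp',proj('side',(.2351,.5787,.191)),proj('side',(.2351,.5787,.204)))
print(tri((230,242),(425,228)),tri((270,225),(390,185)))
delta((.4445,-.2525,.105),41)
for z in(.16,.173,.2): print(z,[proj('side',np.array([.4445,-.2525,z])+k*np.array([.755,.656,0])) for k in(-.05,.05)])
import cv2
i=cv2.imread('pics/side0.png')[40:120,150:230]; j=cv2.imread('pics/b.png')[100:250,100:300]
cv2.imwrite('pics/c.png',np.hstack([cv2.resize(i,(400,400),interpolation=2),cv2.resize(j,(400,400))]))"
```

```text
start tcp [192.3 108.8] [192.  105.3]
(array([ 0.40669885, -0.28502773,  0.21869649]), np.float64(0.0004280934112235624)) (array([ 0.48760999, -0.2240075 ,  0.21729289]), np.float64(0.002762756153104794))
t 2.63 pos [ 0.4465 -0.2501  0.1617] yaw 40.9 tool shift [-0.0004 -0.0031  0.0567] wz -0.1 q [ 0.08  0.41  0.42  1.94 -0.22  0.83  1.33] F [ 0.1 -0.2  0.8] M [ 0.02 -0.   -0.03] w 0.0851 g 0.0
0.16 [array([231.1, 266.3]), array([268.2, 246.4])]
0.173 [array([230.9, 261.1]), array([268.3, 241.4])]
0.2 [array([230.5, 250. ]), array([268.5, 230.7])]
```

View pics/c.png

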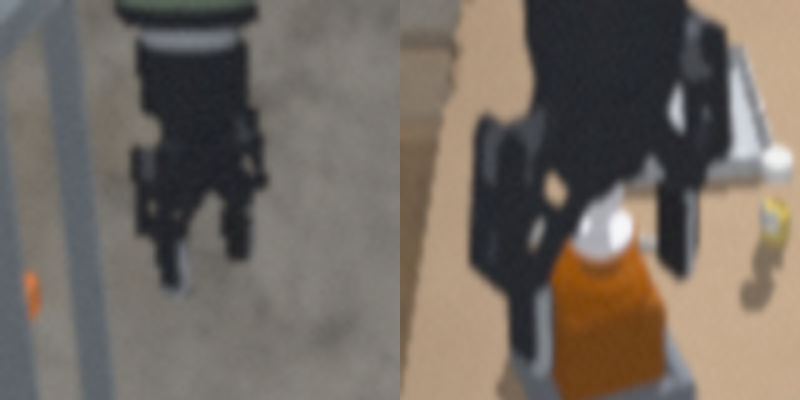

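The tips appear about 35 mm further back than reported at both poses. I'll descend to the nominal height, part-close and look again.

send_rows(moves=[0,-0.003,0.015,0,0,0,1,0,-0.003,0.03,0,0,0,1,0,-0.003,0.045,0,0,0,0.7,0,-0.003,0.056,0,0,0,0.5,0,-0.003,0.056,0,0,0,0.4,0,-0.003,0.056,0,0,0,0.4,0,-0.003,0.056,0,0,0,0.4])

```text
time: 3.22
position: [0.4439, -0.2525, 0.1053]
tool_rot: [[-0.655, 0.756, 0.001], [0.756, 0.655, -0.0], [-0.001, 0.0, -1.0]]
wrist_force: [-0.0, -0.4, 0.2]
width: 0.0341
grip_force: 0.0
```

```bash
python3 -c "
from h import *
delta((.4445,-.2525,.105),41)
from workcell import grab_frame
import cv2
f=grab_frame('side')['color'][:,:,::-1][205:305,200:300]
g=grab_frame('top')['color'][:,:,::-1][165:265,350:450]
cv2.imwrite('pics/d.png',np.hstack([cv2.resize(i,(400,400),interpolation=cv2.INTER_CUBIC) for i in(f,g)]))"
```

```text
t 3.22 pos [ 0.4439 -0.2525  0.1053] yaw 40.9 tool shift [-0.0004  0.0005  0.0003] wz -0.1 q [ 0.12  0.49  0.38  1.99 -0.27  0.7   1.38] F [-0.  -0.4  0.2] M [-0.02 -0.02 -0.01] w 0.0341 g 0.0
```

View pics/d.png

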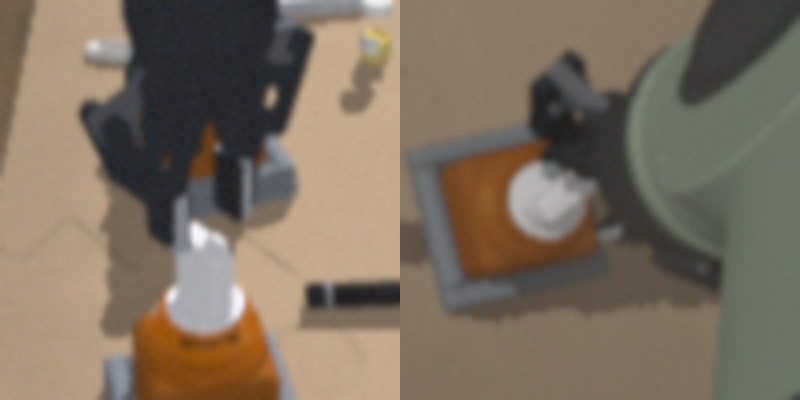

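The side crop (4x) shows the fingertips at (165,245) and (235,218), level with the plate top at (204,238). That puts the real tips about 35 mm above the reported TCP, so I'll lower 30 mm and check.

send_rows(moves=[0,0,0.008,0,0,0,0.4,0,0,0.016,0,0,0,0.4,0,0,0.024,0,0,0,0.4,0,0,0.03,0,0,0,0.4,0,0,0.03,0,0,0,0.4])

```text
time: 3.73
position: [0.4427, -0.2519, 0.0729]
tool_rot: [[-0.655, 0.756, -0.002], [0.756, 0.655, 0.001], [0.002, -0.001, -1.0]]
wrist_force: [-0.3, 0.7, 0.0]
width: 0.0343
grip_force: 0.0
```

```bash
python3 -c "
from h import *
delta((.4445,-.2525,.075),41)
from workcell import grab_frame
import cv2
f=grab_frame('side')['color'][:,:,::-1][225:305,210:290]
g=grab_frame('top')['color'][:,:,::-1][175:255,350:430]
cv2.imwrite('pics/e.png',np.hstack([cv2.resize(i,(400,400),interpolation=cv2.INTER_CUBIC) for i in(f,g)]))"
```

```text
t 3.73 pos [ 0.4427 -0.2519  0.0729] yaw 40.9 tool shift [-0.0016  0.001  -0.0021] wz -0.1 q [ 0.14  0.54  0.35  2.02 -0.3   0.63  1.4 ] F [-0.3  0.7  0. ] M [ 0.03 -0.01 -0.02] w 0.0343 g 0.0
```

View pics/e.png

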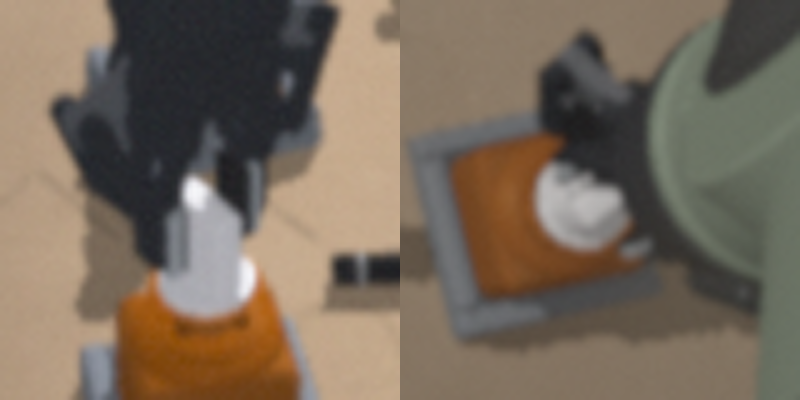

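The left fingertip is at (175,271) and the right at (253,232), straddling the plate, about 24 mm below its top. That is z≈0.113, above the flange. I'll go 5 mm lower and grip.

send_rows(moves=[0,0,0.005,0,0,0,0.4,0,0,0.005,0,0,0,0.3,0,0,0.005,0,0,0,0.2,0,0,0.005,0,0,0,0,0,0,0.005,0,0,0,0,0,0,0.005,0,0,0,0,0,0,0.005,0,0,0,0,0,0,0.005,0,0,0,0], squeeze=45)

```text
time: 4.5
position: [0.4443, -0.2522, 0.0697]
tool_rot: [[-0.655, 0.756, 0.001], [0.756, 0.655, -0.0], [-0.001, 0.001, -1.0]]
wrist_force: [5.4, 1.7, -3.1]
width: 0.0134
grip_force: 46.8
```

```bash
python3 -c "
from h import *
delta((.4445,-.2525,.07),41)"
```

```text
t 4.50 pos [ 0.4443 -0.2522  0.0697] yaw 40.9 tool shift [-0.0003 -0.     -0.0003] wz -0.1 q [ 0.15  0.55  0.34  2.02 -0.31  0.62  1.41] F [ 5.4  1.7 -3.1] M [ 0.22 -1.31 -0.02] w 0.0134 g 46.8
```

send_rows(moves=[0,0,0,0,0,-6,0,0,0,-0.0003,0,0,-12,0,0,0,-0.0006,0,0,-18,0,0,0,-0.0009,0,0,-24,0,0,0,-0.0012,0,0,-30,0,0,0,-0.0015,0,0,-36,0,0,0,-0.0018,0,0,-42,0,0,0,-0.0021,0,0,-48,0,0,0,-0.0024,0,0,-54,0,0,0,-0.0027,0,0,-60,0])

```text
time: 5.33
position: [0.4434, -0.2513, 0.072]
tool_rot: [[-0.981, -0.195, -0.0], [-0.195, 0.981, 0.001], [0.0, 0.001, -1.0]]
wrist_force: [2.3, 7.0, -5.3]
width: 0.0129
grip_force: 46.6
```

```bash
python3 -c "
from h import *
delta((.4445,-.2525,.073),-78)"
```

```text
t 5.33 pos [ 0.4434 -0.2513  0.072 ] yaw 101.2 tool shift [-0.0009 -0.0014 -0.001 ] wz -0.8 q [ 0.36  0.52  0.05  2.01 -0.05  0.62  2.21] F [ 2.3  7.  -5.3] M [ 1.62 -0.62 -0.14] w 0.0129 g 46.6
```

send_rows(moves=[0,0,0,0,0,6,0,0,0,-0.0003,0,0,12,0,0,0,-0.0006,0,0,18,0,0,0,-0.0009,0,0,24,0,0,0,-0.0012,0,0,30,0,0,0,-0.0015,0,0,36,0,0,0,-0.0018,0,0,42,0,0,0,-0.0021,0,0,48,0,0,0,-0.0024,0,0,54,0,0,0,-0.0027,0,0,60,0])

```text
time: 6.17
position: [0.4439, -0.2518, 0.0749]
tool_rot: [[-0.651, 0.759, 0.0], [0.759, 0.651, 0.0], [-0.0, 0.001, -1.0]]
wrist_force: [3.6, 2.8, -5.5]
width: 0.0135
grip_force: 46.6
```

```bash
cat > m.py <<'E'
from h import *; from workcell import grab_frame; import cv2
np.set_printoptions(precision=4,suppress=True)
delta((.4445,-.2525,.073),41)
im=grab_frame('side')['color'][:,:,::-1]
def amb(i): return cv2.inRange(cv2.cvtColor(i[270:330,225:285],cv2.COLOR_BGR2HSV),(5,150,60),(18,255,255))
z=cv2.imread('pics/side0.png')
for i in(z,im):
    m=amb(np.ascontiguousarray(i)); ys,xs=np.nonzero(m); print("amber",len(ys),"bottom rows",[ys[xs==c].max()+270 for c in(20,25,30,35,40)],"mean",xs.mean()+225,ys.mean()+270)
cv2.imwrite('pics/now.png',np.hstack([cv2.resize(i[225:325,210:290],(320,400),interpolation=2) for i in(z,im)]))
E
python3 m.py
```

```text
t 6.17 pos [ 0.4439 -0.2518  0.0749] yaw 40.6 tool shift [-0.001   0.      0.0019] wz -0.4 q [ 0.14  0.54  0.35  2.01 -0.3   0.64  1.4 ] F [ 3.6  2.8 -5.5] M [ 0.64 -0.99  0.16] w 0.0135 g 46.6
amber 1031 bottom rows [np.int64(318), np.int64(317), np.int64(316), np.int64(316), np.int64(315)] mean 250.62366634335598 301.44422890397675
amber 1044 bottom rows [np.int64(318), np.int64(317), np.int64(316), np.int64(316), np.int64(315)] mean 250.69827586206895 301.2404214559387
```

Bottle seated and the force is low. Continuing the swings.

send_rows(moves=[0,0,0,0,0,-6,0,0,0,-0.0003,0,0,-12,0,0,0,-0.0006,0,0,-18,0,0,0,-0.0009,0,0,-24,0,0,0,-0.0012,0,0,-30,0,0,0,-0.0015,0,0,-36,0,0,0,-0.0018,0,0,-42,0,0,0,-0.0021,0,0,-48,0,0,0,-0.0024,0,0,-54,0,0,0,-0.0027,0,0,-60,0])

```text
time: 7.05
position: [0.4434, -0.2513, 0.0774]
tool_rot: [[-0.98, -0.197, -0.0], [-0.197, 0.98, 0.001], [0.0, 0.001, -1.0]]
wrist_force: [3.8, 6.7, -6.7]
width: 0.0131
grip_force: 46.5
```

send_rows(moves=[0,0,0,0,0,6,0,0,0,-0.0003,0,0,12,0,0,0,-0.0006,0,0,18,0,0,0,-0.0009,0,0,24,0,0,0,-0.0012,0,0,30,0,0,0,-0.0015,0,0,36,0,0,0,-0.0018,0,0,42,0,0,0,-0.0021,0,0,48,0,0,0,-0.0024,0,0,54,0,0,0,-0.0027,0,0,60,0])

```text
time: 7.88
position: [0.4438, -0.2517, 0.0802]
tool_rot: [[-0.653, 0.757, 0.0], [0.757, 0.653, 0.0], [0.0, 0.001, -1.0]]
wrist_force: [4.9, 3.0, -6.3]
width: 0.013
grip_force: 46.4
```

```bash
python3 m.py
```

```text
t 7.88 pos [ 0.4438 -0.2517  0.0802] yaw 40.8 tool shift [-0.001   0.      0.0072] wz -0.2 q [ 0.14  0.53  0.35  2.01 -0.29  0.65  1.39] F [ 4.9  3.  -6.3] M [ 0.9  -1.12  0.08] w 0.0130 g 46.4
amber 1031 bottom rows [np.int64(318), np.int64(317), np.int64(316), np.int64(316), np.int64(315)] mean 250.62366634335598 301.44422890397675
amber 1062 bottom rows [np.int64(318), np.int64(317), np.int64(316), np.int64(316), np.int64(315)] mean 250.68832391713747 300.9670433145009
```

send_rows(moves=[0,0,0,0,0,-6,0,0,0,-0.0003,0,0,-12,0,0,0,-0.0006,0,0,-18,0,0,0,-0.0009,0,0,-24,0,0,0,-0.0012,0,0,-30,0,0,0,-0.0015,0,0,-36,0,0,0,-0.0018,0,0,-42,0,0,0,-0.0021,0,0,-48,0,0,0,-0.0024,0,0,-54,0,0,0,-0.0027,0,0,-60,0])

```text
time: 8.77
position: [0.4442, -0.2516, 0.0836]
tool_rot: [[-0.98, -0.199, 0.001], [-0.199, 0.98, 0.0], [-0.001, 0.0, -1.0]]
wrist_force: [0.9, 6.3, 8.8]
width: 0.0131
grip_force: 48.7
```

send_rows(moves=[0,0,0,0,0,6,0,0,0,-0.0003,0,0,12,0,0,0,-0.0006,0,0,18,0,0,0,-0.0009,0,0,24,0,0,0,-0.0012,0,0,30,0,0,0,-0.0015,0,0,36,0,0,0,-0.0018,0,0,42,0,0,0,-0.0021,0,0,48,0,0,0,-0.0024,0,0,54,0,0,0,-0.0027,0,0,60,0])

```text
time: 9.6
position: [0.4431, -0.2525, 0.0857]
tool_rot: [[-0.654, 0.757, -0.0], [0.757, 0.654, -0.0], [0.0, -0.0, -1.0]]
wrist_force: [1.0, -0.0, -1.0]
width: 0.0136
grip_force: 47.1
```

send_rows(moves=[0,0,0,0,0,-6,0,0,0,-0.0003,0,0,-12,0,0,0,-0.0006,0,0,-18,0,0,0,-0.0009,0,0,-24,0,0,0,-0.0012,0,0,-30,0,0,0,-0.0015,0,0,-36,0,0,0,-0.0018,0,0,-42,0,0,0,-0.0021,0,0,-48,0,0,0,-0.0024,0,0,-54,0,0,0,-0.0027,0,0,-60,0])

```text
time: 10.43
position: [0.4431, -0.2526, 0.0885]
tool_rot: [[-0.98, -0.198, -0.0], [-0.198, 0.98, -0.0], [0.0, -0.0, -1.0]]
wrist_force: [0.1, -0.5, -0.8]
width: 0.0131
grip_force: 47.2
```

```bash
python3 m.py
```

```text
t 10.43 pos [ 0.4431 -0.2526  0.0885] yaw 101.4 tool shift [-0.0014 -0.0002  0.0155] wz 60.4 q [ 0.36  0.49  0.06  1.99 -0.04  0.66  2.21] F [ 0.1 -0.5 -0.8] M [ 0.04 -0.03 -0.04] w 0.0131 g 47.2
amber 1031 bottom rows [np.int64(318), np.int64(317), np.int64(316), np.int64(316), np.int64(315)] mean 250.62366634335598 301.44422890397675
amber 1109 bottom rows [np.int64(318), np.int64(317), np.int64(316), np.int64(316), np.int64(315)] mean 250.7276825969342 300.2623985572588
```

View pics/now.png

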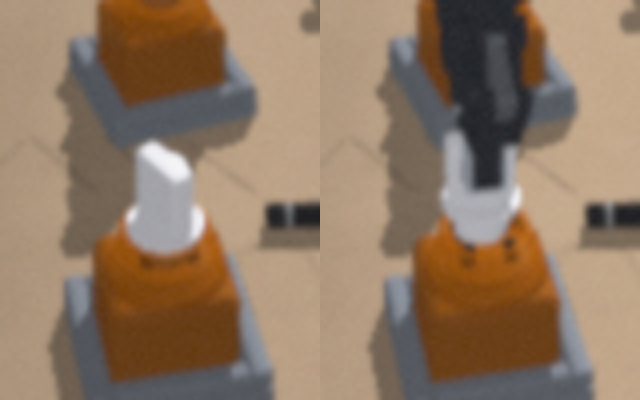

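The right half shows the plug clear above the bottle lip, with the bottle unmoved in its holder. Lifting, then carrying to the tray.

send_rows(moves=[0,0,-0.015,0,0,0,0,0,0,-0.035,0,0,0,0,0,0,-0.06,0,0,0,0,0,0,-0.08,0,0,0,0,0,0,-0.085,0,0,0,0,0,0,-0.085,0,0,0,0])

```text
time: 10.98
position: [0.4439, -0.2528, 0.1745]
tool_rot: [[-0.982, -0.189, 0.002], [-0.189, 0.982, -0.001], [-0.002, -0.002, -1.0]]
wrist_force: [0.4, -0.1, -0.7]
width: 0.0136
grip_force: 47.1
```

send_rows(moves=[-0.007,0.02,0,0,0,0,0,-0.017,0.05,0,0,0,0,0,-0.027,0.08,0,0,0,0,0,-0.037,0.11,0,0,0,0,0,-0.048,0.14,0,0,0,0,0,-0.058,0.17,0,0,0,0,0,-0.068,0.2,0,0,0,0,0,-0.078,0.23,0,0,0,0,0,-0.087,0.255,0,0,0,0,0,-0.089,0.26,0,0,0,0,0])

```text
time: 11.82
position: [0.4814, 0.0242, 0.1721]
tool_rot: [[-0.981, -0.194, -0.001], [-0.194, 0.981, 0.001], [0.001, 0.001, -1.0]]
wrist_force: [-0.4, 0.4, -1.3]
width: 0.0132
grip_force: 47.1
```

```bash
python3 -c "
from h import *
delta((.511,.270,.17),101)"
```

```text
t 11.82 pos [0.4814 0.0242 0.1721] yaw 101.2 tool shift [-0.0767  0.2354  0.0023] wz 0.2 q [-0.15  0.32 -0.03  1.99  0.01  0.84  1.58] F [-0.4  0.4 -1.3] M [0.01 0.03 0.02] w 0.0132 g 47.1
```

send_rows(moves=[-0.008,0.025,0,0,0,0,0,-0.018,0.055,0,0,0,0,0,-0.028,0.085,0,0,0,0,0,-0.038,0.115,0,0,0,0,0,-0.048,0.145,0,0,0,0,0,-0.058,0.175,0,0,0,0,0,-0.068,0.205,0,0,0,0,0,-0.075,0.228,0,0,0,0,0,-0.077,0.235,0,0,0,0,0,-0.077,0.235,0,0,0,0,0])

```text
time: 12.65
position: [0.5121, 0.2666, 0.1718]
tool_rot: [[-0.981, -0.192, -0.002], [-0.192, 0.981, -0.0], [0.002, -0.0, -1.0]]
wrist_force: [-1.4, 0.2, -1.1]
width: 0.0132
grip_force: 47.1
```

send_rows(moves=[0,0,0.02,0,0,0,0,0,0,0.05,0,0,0,0,0,0,0.08,0,0,0,0,0,0,0.11,0,0,0,0,0,0,0.13,0,0,0,0,0,0,0.14,0,0,0,0,0,0,0.145,0,0,0,0,0,0,0.145,0,0,0,0])

```text
time: 13.32
position: [0.5128, 0.2641, 0.0278]
tool_rot: [[-0.982, -0.188, -0.001], [-0.188, 0.982, -0.001], [0.001, -0.001, -1.0]]
wrist_force: [-0.7, 0.2, -0.1]
width: 0.0131
grip_force: 47.1
```

```bash
python3 -c "
from h import *
delta((.511,.270,-.003),101)
from workcell import grab_frame
import cv2
f=grab_frame('side')['color'][:,:,::-1][150:230,230:310]
g=grab_frame('top')['color'][:,:,::-1][155:235,120:200]
cv2.imwrite('pics/p.png',np.hstack([cv2.resize(i,(400,400),interpolation=cv2.INTER_CUBIC) for i in(f,g)]))"
```

```text
t 13.32 pos [0.5128 0.2641 0.0278] yaw 100.8 tool shift [0.0006 0.0062 0.0308] wz -0.2 q [-0.53  0.67 -0.07  1.85  0.08  0.63  1.11] F [-0.7  0.2 -0.1] M [-0.03 -0.01 -0.02] w 0.0131 g 47.1
```

View pics/p.png

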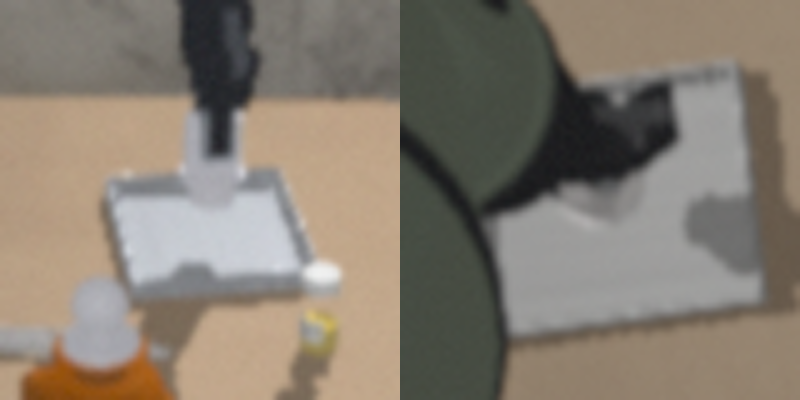

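The stopper hangs upright inside the tray's outline: side crop (212,200), tray floor centre about (208,240), with the foot still around 30 mm up. Lowering by feel.

send_rows(moves=[0,0.003,0.01,0,0,0,0,0,0.005,0.018,0,0,0,0,0,0.005,0.022,0,0,0,0,0,0.005,0.024,0,0,0,0,0,0.005,0.026,0,0,0,0,0,0.005,0.027,0,0,0,0,0,0.005,0.027,0,0,0,0])

```text
time: 14.0
position: [0.5119, 0.27, 0.0012]
tool_rot: [[-0.982, -0.189, -0.0], [-0.189, 0.982, -0.0], [0.0, -0.0, -1.0]]
wrist_force: [0.1, 0.4, -1.2]
width: 0.0134
grip_force: 47.1
```

send_rows(moves=[0,0,0.001,0,0,0,0,0,0,0.0015,0,0,0,0,0,0,0.002,0,0,0,0,0,0,0.002,0,0,0,0])

```text
time: 14.33
position: [0.512, 0.27, -0.0007]
tool_rot: [[-0.982, -0.189, 0.0], [-0.189, 0.982, 0.0], [-0.0, 0.0, -1.0]]
wrist_force: [0.2, 0.1, -0.5]
width: 0.0131
grip_force: 47.1
```

send_rows(moves=[0,0,0.0005,0,0,0,0,0,0,0.001,0,0,0,0,0,0,0.001,0,0,0,0])

```text
time: 14.58
position: [0.5119, 0.2701, -0.0018]
tool_rot: [[-0.982, -0.189, -0.0], [-0.189, 0.982, -0.0], [0.0, -0.0, -1.0]]
wrist_force: [-0.3, 0.4, -0.8]
width: 0.0129
grip_force: 47.1
```

send_rows(moves=[0,0,0.0005,0,0,0,0,0,0,0.001,0,0,0,0,0,0,0.001,0,0,0,0])

```text
time: 14.83
position: [0.5119, 0.27, -0.0028]
tool_rot: [[-0.982, -0.189, -0.0], [-0.189, 0.982, -0.0], [0.0, -0.0, -1.0]]
wrist_force: [-0.6, 0.1, -0.8]
width: 0.0131
grip_force: 47.1
```

send_rows(moves=[0,0,0.0005,0,0,0,0,0,0,0.001,0,0,0,0,0,0,0.001,0,0,0,0])

```text
time: 15.08
position: [0.512, 0.2701, -0.0035]
tool_rot: [[-0.982, -0.189, 0.0], [-0.189, 0.982, 0.0], [-0.0, 0.0, -1.0]]
wrist_force: [-1.3, -0.4, 3.6]
width: 0.0131
grip_force: 47.8
```

Contact came where predicted (+3.6 N). Now I release slowly and rise.

send_rows(moves=[0,0,0,0,0,0,0.2,0,0,0,0,0,0,0.3,0,0,0,0,0,0,0.4,0,0,0,0,0,0,0.5,0,0,0,0,0,0,0.5,0,0,0,0,0,0,0.5])

```text
time: 15.58
position: [0.5119, 0.2701, -0.0037]
tool_rot: [[-0.982, -0.189, -0.0], [-0.189, 0.982, -0.0], [0.0, -0.0, -1.0]]
wrist_force: [-0.0, 0.5, 0.6]
width: 0.0427
grip_force: 0.0
```

send_rows(moves=[0,0,-0.01,0,0,0,0.5,0,0,-0.025,0,0,0,0.5,0,0,-0.045,0,0,0,0.5,0,0,-0.07,0,0,0,0.5,0,0,-0.1,0,0,0,0.5,0,0,-0.13,0,0,0,0.5,0,0,-0.16,0,0,0,0.5,0,0,-0.18,0,0,0,0.5,0,0,-0.18,0,0,0,0.5,0,0,-0.18,0,0,0,0.5])

```text
time: 16.42
position: [0.5124, 0.2703, 0.1779]
tool_rot: [[-0.982, -0.189, 0.002], [-0.189, 0.982, 0.001], [-0.002, 0.001, -1.0]]
wrist_force: [0.0, -0.5, -1.4]
width: 0.0427
grip_force: 0.0
```

```bash
python3 -c "
from h import *
delta((.511,.270,-.003),101)
from workcell import grab_frame
import cv2
def proj(n,p):
    f,cx,cy,E=C[n]; q=E[:,:3].T@(np.array(p)-E[:,3]); return np.round([f*q[0]/q[2]+cx,f*q[1]/q[2]+cy],1)
i=np.ascontiguousarray(grab_frame('side')['color'][:,:,::-1]); z=cv2.imread('pics/side0.png')
print('expect top/foot',proj('side',(.512,.27,.064)),proj('side',(.512,.27,.003)))
d=cv2.inRange(cv2.absdiff(i,z).max(2),18,255)[150:225,245:300]
for c in cv2.findContours(d,0,2)[0]:
    if cv2.contourArea(c)>15:x,y,w,h=cv2.boundingRect(c);print(x+245,y+150,w,h,cv2.contourArea(c))
cv2.imwrite('pics/f.png',np.hstack([cv2.resize(i[150:230,230:310],(400,400),interpolation=2),cv2.resize(i[225:325,200:300],(400,400),interpolation=2)]))"
```

```text
t 16.42 pos [0.5124 0.2703 0.1779] yaw 100.9 tool shift [ 0.0018 -0.0002  0.1809] wz -0.1 q [-0.53  0.46 -0.08  1.74  0.05  0.94  1.13] F [ 0.  -0.5 -1.4] M [-0.    0.03 -0.03] w 0.0427 g 0.0
expect top/foot [271.8 179.6] [271.4 196.3]
252 214 7 8 36.0
245 204 11 6 30.0
262 189 15 17 157.5
266 179 12 10 91.0
```

Picture budget is used up. The numeric check puts the stopper's top at row 179, against 179.6 expected for upright. I'll check that the ball-knob bottle is unmoved, then hand in.

```bash
python3 -c "
from h import *
from workcell import grab_frame
import cv2
def bot(i,a): 
    y0,y1,x0,x1=a; out=[]
    h=cv2.cvtColor(np.ascontiguousarray(i[y0:y1,x0:x1]),cv2.COLOR_BGR2HSV)
    for lo,hi in(((5,150,60),(18,255,255)),((0,0,150),(180,50,255))):
        ys,xs=np.nonzero(cv2.inRange(h,lo,hi)); out+= [len(ys),round(xs.mean()+x0,1),round(ys.mean()+y0,1)] if len(ys) else [0]
    return out
for n,aa in (('side',[(203,262,232,272),(265,330,225,285),(174,208,258,284)]),('top',[(195,245,250,298)])):
    z=cv2.imread(f'pics/{n}0.png'); i=grab_frame(n)['color'][:,:,::-1]
    for a in aa: print(n,a,bot(z,a),bot(i,a))
    if n=='side':
        h=cv2.cvtColor(np.ascontiguousarray(i),cv2.COLOR_BGR2GRAY)
        for y in range(174,210,2): print(y,h[y,256:290:2])
"
```

```text
side (203, 262, 232, 272) [700, np.float64(249.5), np.float64(235.2), 370, np.float64(250.7), np.float64(215.3)] [701, np.float64(249.4), np.float64(235.3), 320, np.float64(249.4), np.float64(215.5)]
side (265, 330, 225, 285) [1031, np.float64(250.6), np.float64(301.4), 427, np.float64(253.7), np.float64(281.0)] [1247, np.float64(250.6), np.float64(298.1), 159, np.float64(261.1), np.float64(285.0)]
side (174, 208, 258, 284) [0, 487, np.float64(270.5), np.float64(195.8)] [0, 510, np.float64(271.0), np.float64(192.6)]
174 [167 166 162 164 163 165 164 166 163 164 164 164 166 165 166 164 165]
176 [167 166 164 164 164 165 165 166 167 166 166 165 165 165 166 165 164]
178 [164 165 164 166 165 165 166 168 173 176 176 169 168 167 165 167 165]
180 [163 164 164 164 166 181 212 216 226 228 222 174 168 167 165 165 166]
182 [165 166 165 166 165 173 196 186 187 187 181 168 165 164 162 167 167]
184 [173 161 156 154 151 157 171 172 170 170 171 149 137 136 136 168 168]
186 [135 130 127 127 131 153 171 170 170 169 169 136 130 135 141 152 171]
188 [131 131 133 137 137 155 170 170 171 171 169 167 168 168
[... 212 characters left out ...]
99 203 203 204 183 136]
196 [197 195 196 198 199 190 168 170 172 169 193 203 203 203 204 200 147]
198 [199 198 195 199 188 142 151 166 167 159 191 202 203 205 206 204 168]
200 [200 198 194 190 142 124 127 132 133 133 193 203 203 203 205 206 188]
202 [186 198 197 182 133 125 126 128 127 138 192 203 204 204 206 208 200]
204 [186 197 192 144 127 125 127 132 144 171 178 175 173 176 178 181 167]
206 [150 164 150 130 128 127 127 127 131 133 131 129 133 134 132 133 128]
208 [126 125 125 124 126 124 125 123 122 119 117 120 120 121 116 116 115]
top (195, 245, 250, 298) [485, np.float64(273.7), np.float64(221.1), 206, np.float64(271.8), np.float64(217.5)] [495, np.float64(273.6), np.float64(220.9), 0]
```

```bash
python3 -c "
from workcell import r
print(r.sign_off())"
```

```text
the job is handed in; nothing more can be done
None
```

The stopper came out after seven back-and-forth twists with the bottle still seated. It now stands upright in the tray, released and clear of the arm, and the job was handed in at about 16.5 s of the 56 s; the final upright check was from pixel measurements because the picture limit was used up.

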